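# Move the read specimens to the carrier, keeping their order

### The arm

A 7-joint arm with a two-finger parallel gripper is mounted at the origin on the work surface. World frame = base frame: x ahead of the robot, y to its left, z up, the work surface at z = 0. Lengths are in m, angles in rad, forces in N, time in s.
With the tool pointing down it reaches from about 0.4 to 0.875 m from the base axis. Payload 19.3 kg.
Tool frame: the origin (TCP) lies midway between the tips of the shut fingers; the grasp point (between the pads) lies bot.pinch_z behind it (bot.pinch_z is the distance from the TCP to the grasp point, in m); z points along the fingers, y is the line along which they close (so a half turn about z gives the same grasp; the last joint's range is limited). The gripper opens to 85 mm and grips with 20 to 120 N. Pads are 22 mm wide; open, the fingers measure 114 mm over their backs; the gripper's body (76 mm by 85 mm) begins 54 mm behind the grasp point. The pads swing forward as they close: fully open they stand 13 mm farther back than shut.
Start: joints at [-1.195, 0.521, -0.036, 1.599, 0.021, 1.021, -0.113], TCP at [0.27, 0.564, 0.231] pointing down, gripper open.
Joint ranges: [-2.91, 2.91], [-0.3, 2.13], [-1.5, 1.42], [0.17, 2.43], [-1.26, 4.41], [0.16, 1.93], [-2.52, 2.52]. Speed limits (rad/s): [1.89, 1.89, 2.39, 2.39, 3.01, 3.01, 3.01].

### API

Orientations are given as [roll, pitch, yaw] about the fixed x, y, z axes, in that order (R = Rz(yaw) Ry(pitch) Rx(roll)).
In Python, from workcell import readout, grab_frame, camera_info, workorder, bot gives the robot as it stands. The module is installed in compiled form; this text tells all that it offers.
- The arm moves only by the tool drive_tool, never from a script. Its argument "targets" is a list of rows, each an object of numbers: "dx", "dy", "dz": the shift along the tool's x, y, z as a fraction of full scale; "yaw": the turn about the tool's z as a fraction of full scale; "fingers": the closure, from 0 (fully open) to 1 (shut). In form: [{"dx": .., "dy": .., "dz": .., "yaw": .., "fingers": ..}, ...]. A call has 1 to 20 rows; each row shifts and turns the commanded pose from where the row before left it, along the tool's axes as they then stand; what a row does not reach is not made up. Full scale, the value 1, is 0.1 m for a shift and 90 degrees for a turn. A row lasts 1/10 s, in which the tool goes at most 50 mm and 8.59 degrees, less where a joint would pass 70% of its speed; a pose out of reach is approached as far as the arm can. A call with a number of a shift or a turn outside -1 to 1 is refused whole. A call with a gripper value outside its range is refused whole. The fingers move at their own pace and stop on an object; "squeeze" is the grip in N (left out, the last holds). Time passes only in rows, so rows that do not move let the fingers close. It gives the time, the measured TCP pose, the force, the opening and the grip force at its end, in the units of the state.
- readout.observe(): the state, without advancing time (a new reading comes with each control period).
- grab_frame(name): name is "scene" or "top"; returns the picture (384x512x3 uint8, blue, green, red); there is no depth.
- camera_info(name): a dict with "fx", "fy", "cx", "cy" (pixels), "T" (4x4, takes a point from camera to world coordinates). Camera axes: x right, y up, looking along -z (the intrinsics and any distortion apply to the point x, -y, -z); pixel columns grow to the right and rows downward; lengths in m; the calibration is good to about 2 mm. A picture is of the moment at which its call begins. camera_info takes no time and is no camera call.
- workorder.job_done(): hands the job in; it is judged then, once.
The state is a dict: "clock": time; "qpos": joint angles; "qd": joint speeds; "joint_efforts": joint torques, N m; "position": TCP position; "tool_rot": TCP orientation; "force": force on the tool from outside, world axes, zero at the start; "moment": the same for the moment, N m; "grip_width": finger opening in m; "finger_force": force on a finger pad.
Only numpy, scipy, OpenCV 4.12 (cv2) and the standard library are available. Lean on these libraries where they do the work, as an engineer would, in place of code of your own. Each camera call takes 0.05 s, during which the arm holds its last target. There are 200 camera calls.

### The job

The four specimen containers on the steel rack have been read: move them all to the white carrier, one to each compartment, in the same order counted from the knob end, so that the one nearest the rack's knob goes into the compartment nearest the carrier's knob, and so on. Stand each upright on its compartment's floor and never let one tip over.

Things in the scene. Friction and masses are not known exactly. Their poses are not given: they have to be found in the camera images.
- rack: fixed steel platform 284 x 70 mm, top 22 mm above the table, any yaw; round black knob (26 mm across, top 56 mm above the table) at one end only. Origin: on the table under its middle; x runs along the row towards the knob (at x = +150 mm), y across. Four pads at x = +99, +33, -33, -99 mm, y = 0, their tops 26 mm above the table
- carrier: fixed white open plastic box 268 x 70 mm, 24 mm high, any yaw; 4 mm walls and floor, cross walls making four compartments 62 mm square in a row, floor 4 mm above the table; black knob (26 mm across, top 44 mm up) at one end only. Origin: on the table under its middle; x runs along the row towards the knob (x = +150 mm). Compartment centres x = +99, +33, -33, -99 mm, y = 0
- vial: tall thin round amber glass vial with a white cap: 28 mm in diameter, 102 mm high, straight sides, 50 g. Origin: centre of its underside, z up
- jar: squat round amber glass jar with a wide white lid: 45 mm in diameter, 66 mm high, straight sides, 90 g. Origin: centre of its underside, z up
- square: square amber glass bottle: body 34 x 34 mm and 66 mm high, with a round white cap 22 mm across on top, 82 mm high in all, 90 g. Origin: centre of its underside, z up, x and y square to its sides; at the start its sides lie within 0.1 rad of the rack's
- flask: cone-shaped amber glass flask: base 44 mm across and 10 mm high, then a cone up to a straight neck 23 mm across that begins 46 mm above its underside, with a white cap 25 mm across from 78 mm to the top at 94 mm, 70 g. Origin: centre of its underside, z up
- pad_vial: grey plastic pad, a fixed disc 56 mm in diameter and 4 mm thick on the rack, on which the tall vial stands at the start; it marks that place of the rack and stays there. Origin: centre of its underside, on the rack's top
- pad_jar: grey plastic pad, a fixed disc 56 mm in diameter and 4 mm thick on the rack, on which the squat jar stands at the start; it marks that place of the rack and stays there. Origin: centre of its underside, on the rack's top
- pad_square: grey plastic pad, a fixed disc 56 mm in diameter and 4 mm thick on the rack, on which the square bottle stands at the start; it marks that place of the rack and stays there. Origin: centre of its underside, on the rack's top
- pad_flask: grey plastic pad, a fixed disc 56 mm in diameter and 4 mm thick on the rack, on which the flask stands at the start; it marks that place of the rack and stays there. Origin: centre of its underside, on the rack's top
Not all that is in view belongs to the job. Leave any red or turquoise look-alike of the jar alone.

How it is judged:
At the end, for the whole second after the job is handed in: Each container rests upright (within 0.12 rad) on the carrier's floor (within 5 mm), within 20 mm along and across the row of the centre of the compartment whose number counted from the carrier's knob is that of its starting pad counted from the rack's knob (((x of pad_vial in the frame of rack between 0.079 and 0.119 m and x of vial in the frame of carrier between 0.079 and 0.119 m) or (x of pad_vial in the frame of rack between 0.013 and 0.053 m and x of vial in the frame of carrier between 0.013 and 0.053 m) or (x of pad_vial in the frame of rack between -0.053 and -0.013 m and x of vial in the frame of carrier between -0.053 and -0.013 m) or (x of pad_vial in the frame of rack between -0.119 and -0.079 m and x of vial in the frame of carrier between -0.119 and -0.079 m)) and y of vial in the frame of carrier between -0.02 and 0.02 m and z of each of vial, jar, square, flask in the frame of carrier below 0.009 m and angle between each of vial, jar, square, flask's own z axis and vertical below 0.12 rad and linear speed of each of vial, jar, square, flask below 0.02 m/s and angular speed of each of vial, jar, square, flask below 0.2 rad/s and ((x of pad_jar in the frame of rack between 0.079 and 0.119 m and x of jar in the frame of carrier between 0.079 and 0.119 m) or (x of pad_jar in the frame of rack between 0.013 and 0.053 m and x of jar in the frame of carrier between 0.013 and 0.053 m) or (x of pad_jar in the frame of rack between -0.053 and -0.013 m and x of jar in the frame of carrier between -0.053 and -0.013 m) or (x of pad_jar in the frame of rack between -0.119 and -0.079 m and x of jar in the frame of carrier between -0.119 and -0.079 m)) and y of jar in the frame of carrier between -0.02 and 0.02 m and ((x of pad_square in the frame of rack between 0.079 and 0.119 m and x of square in the frame of carrier between 0.079 and 0.119 m) or (x of pad_square in the frame of rack between 0.013 and 0.053 m and x of square in the frame of carrier between 0.013 and 0.053 m) or (x of pad_square in the frame of rack between -0.053 and -0.013 m and x of square in the frame of carrier between -0.053 and -0.013 m) or (x of pad_square in the frame of rack between -0.119 and -0.079 m and x of square in the frame of carrier between -0.119 and -0.079 m)) and y of square in the frame of carrier between -0.02 and 0.02 m and ((x of pad_flask in the frame of rack between 0.079 and 0.119 m and x of flask in the frame of carrier between 0.079 and 0.119 m) or (x of pad_flask in the frame of rack between 0.013 and 0.053 m and x of flask in the frame of carrier between 0.013 and 0.053 m) or (x of pad_flask in the frame of rack between -0.053 and -0.013 m and x of flask in the frame of carrier between -0.053 and -0.013 m) or (x of pad_flask in the frame of rack between -0.119 and -0.079 m and x of flask in the frame of carrier between -0.119 and -0.079 m)) and y of flask in the frame of carrier between -0.02 and 0.02 m); the robot touches nothing.
It fails at once if a container tips over (leans more than 0.7 rad) (angle between any of vial, jar, square, flask's own z axis and vertical above 0.7 rad).
It also fails if it takes over 128 s, if anything falls off the work surface, if the arm or the gripper's body presses on something with over 40 N, if the wrist force passes 120 N, or if a joint passes its speed limit or range.

## Working session

There is one attempt and no reset: what is moved stays moved. The work goes in short steps, Python scripts to look and compute and a tool call to move; the robot and the scene stay as the last step left them, time stands still between calls to the robot, and variables do not carry over. Pictures are saved under pics/ and viewed, at most 14 in all, crops included, and the job is handed in when it is done.

Besides the shell and the picture viewer there is one more tool, called after "Request:" by a JSON object that holds its "fn" and its "kwargs", one argument or row to a line. drive_tool: Moves the arm, as the interface text tells. Shift numbers are shares of 0.1 m and turn numbers shares of 90 degrees, none past 1 either way. Its arguments: {"type":"object","properties":{"targets":{"type":"array","items":{"type":"object","properties":{"dx":{"type":"number","minimum":-1,"maximum":1},"dy":{"type":"number","minimum":-1,"maximum":1},"dz":{"type":"number","minimum":-1,"maximum":1},"yaw":{"type":"number","minimum":-1,"maximum":1},"fingers":{"type":"number"}}}},"squeeze":{"type":"number"}},"required":["targets"]}

```bash
mkdir -p pics; python3 - <<'E'
from workcell import readout, grab_frame, camera_info, bot
import cv2
for n in("scene","top"):
    im=grab_frame(n); cv2.imwrite(f"pics/{n}0.png",im)
    c=camera_info(n); print(n,{k:(v if k!="T" else v) for k,v in c.items()})
s=readout.observe(); print(s["position"],s["tool_rot"],s["clock"],s["grip_width"],bot.pinch_z)
E
```

```text
scene {'fx': 460.54763664092894, 'fy': 460.54763664092894, 'cx': 253.81175740214, 'cy': 193.7338078122921, 'T': array([[-0.81292296, -0.36500092,  0.45379575,  1.04303222],
       [ 0.58205697, -0.53481991,  0.61251722,  0.61980802],
       [ 0.01912965,  0.7620643 ,  0.64721871,  0.72191504],
       [ 0.        ,  0.        ,  0.        ,  1.        ]])}
top {'fx': 392.67119872136476, 'fy': 392.67119872136476, 'cx': 252.3205915591774, 'cy': 194.35410608352095, 'T': array([[ 0.012332  ,  0.990703  , -0.13548243,  0.48092305],
       [-0.99991542,  0.01277794,  0.00242228, -0.01472817],
       [ 0.00413095,  0.1354411 ,  0.99077679,  0.79059376],
       [ 0.        ,  0.        ,  0.        ,  1.        ]])}
[0.26936995 0.56364016 0.23079152] [-3.14058558e+00  3.95414738e-05  2.69579353e+00] 0.1 0.08547793061636909 0.0187
```

View pics/scene0.png

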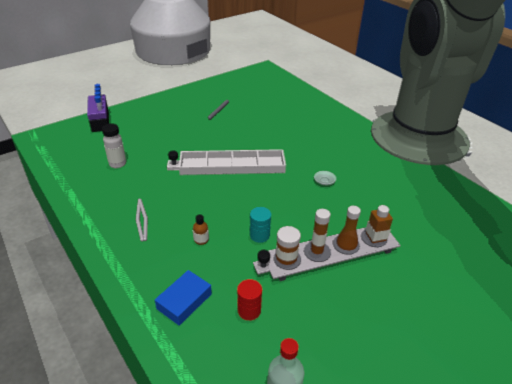

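View pics/top0.png

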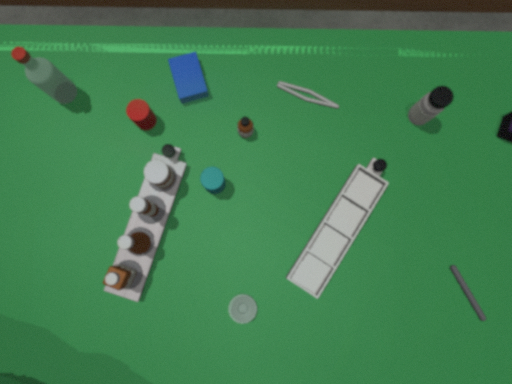

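The top view shows the rack with its knob at (169,152), then the jar (158,175), vial (148,210), flask (138,243) and square bottle (118,278). The carrier is centred near (338,230), with its knob at (379,165).

These could be mistaken for the wanted containers:
- Red jar (141,115): not wanted.
- Turquoise jar (213,180): not wanted.
- Small brown bottle (245,127): not wanted, it is not on the rack.
- Grey bottle (430,105): not wanted.

I'll take the four on the rack and check that in a close crop.

```bash
cat > h.py <<'E'
import numpy as np, cv2
from workcell import readout, grab_frame, camera_info
def ray(n,u,v):
    c=camera_info(n); d=np.array([(u-c["cx"])/c["fx"],-(v-c["cy"])/c["fy"],-1.]); T=np.array(c["T"])
    return T[:3,3],T[:3,:3]@d
def on(n,p,z):
    o,d=ray(n,*p); return (o+d*(z-o[2])/d[2])
def proj(n,P):
    c=camera_info(n);T=np.array(c["T"]);q=T[:3,:3].T@(np.array(P)-T[:3,3]);return np.array([c["cx"]+c["fx"]*q[0]/-q[2],c["cy"]-c["fy"]*q[1]/-q[2]])
E
python3 - <<'E'
from h import *
t=cv2.imread("pics/top0.png");s=cv2.imread("pics/scene0.png")
a=cv2.resize(t[135:305,95:195],None,fx=3.5,fy=3.5,interpolation=cv2.INTER_CUBIC)
b=cv2.resize(s[195:285,250:405],None,fx=2.8,fy=2.8,interpolation=cv2.INTER_CUBIC)
o=np.zeros((595,350+434,3),np.uint8);o[:,:350]=a;o[:252,350:]=b
cv2.imwrite("pics/crop.png",o)
h=cv2.cvtColor(t,cv2.COLOR_BGR2HSV)
m=((h[...,1]<70)&(h[...,2]>90)).astype(np.uint8)
for c in cv2.findContours(m,0,2)[0]:
    if cv2.contourArea(c)>800: print("light",cv2.contourArea(c),cv2.minAreaRect(c),cv2.boxPoints(cv2.minAreaRect(c)).round(1).tolist())
m=(h[...,2]<60).astype(np.uint8)
for c in cv2.findContours(m,0,2)[0]:
    if 50<cv2.contourArea(c)<600: print("dark",cv2.contourArea(c),cv2.minEnclosingCircle(c))
E
```

```text
light 5218.5 ((340.86114501953125, 225.0775146484375), (39.2417106628418, 149.90200805664062), 32.2109260559082) [[284.29998779296875, 278.0], [364.20001220703125, 151.1999969482422], [397.3999938964844, 172.10000610351562], [317.5, 299.0]]
light 4866.5 ((144.79920959472656, 220.28121948242188), (41.942466735839844, 160.29324340820312), 19.3845157623291) [[98.4000015258789, 288.8999938964844], [151.60000610351562, 137.6999969482422], [191.1999969482422, 151.60000610351562], [138.0, 302.79998779296875]]
dark 189.0 ((140.05555725097656, 243.05555725097656), 9.452058792114258)
dark 96.5 ((379.0, 165.0), 6.403224468231201)
dark 264.0 ((508.9285583496094, 126.5), 14.647314071655273)
dark 368.0 ((440.103759765625, 97.19811248779297), 12.097708702087402)
```

View pics/crop.png

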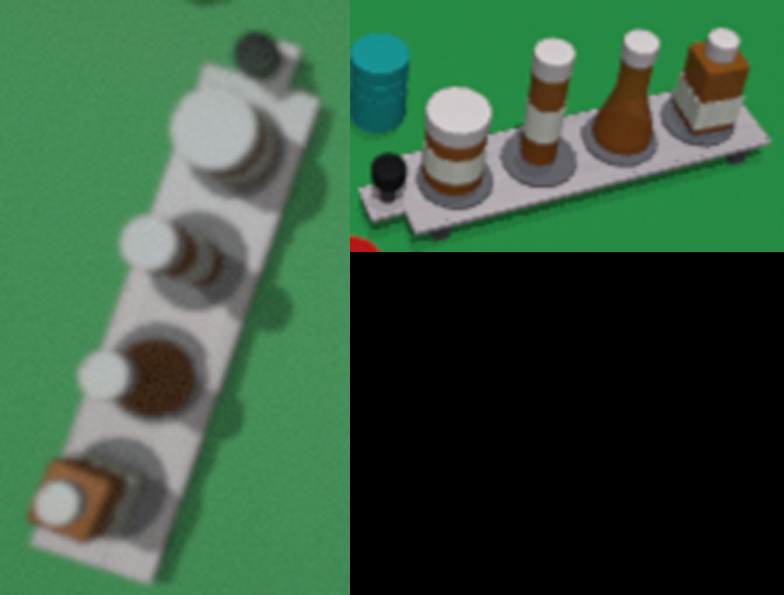

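The crop confirms the order from the knob: jar, vial, flask, square. I'll measure the cap tops in both views, and the rack and carrier corners.

```bash
python3 - <<'E'
from h import *
np.set_printoptions(precision=4,suppress=True)
t=lambda x,y:(95+x/3.5-.36,135+y/3.5-.36)
s=lambda x,y:(250+(x-350)/2.8-.3,195+y/2.8-.3)
P={"knob":(t(257,55),s(388,168),.056,.150),"jar":(t(213,128),s(458,108),.092,.099),"vial":(t(150,243),s(554,51),.128,.033),"flask":(t(105,375),s(642,42),.120,-.033),"square":(t(58,503),s(723,38),.108,-.099)}
X=[];L=[]
for k,(a,b,z,x) in P.items():
    p=on("top",a,z);q=on("scene",b,z)
    o1,d1=ray("top",*a);o2,d2=ray("scene",*b)
    r=np.linalg.lstsq(np.c_[d1,-d2],o2-o1,rcond=None)[0]
    print(k,p[:2],q[:2],"tri",((o1+d1*r[0]+o2+d2*r[1])/2)[:3],z); X.append((p[:2]+q[:2])/2);L.append(x)
X=np.array(X);L=np.array(L)
f=np.polyfit(L,X,1); print("rack axis",f[0],np.hypot(*f[0]),"yaw",np.arctan2(f[0][1],f[0][0]),"ctr",f[1]); print("resid mm",(X-np.outer(L,f[0])-f[1])*1e3)
c=[on("top",t(*q),.022)[:2] for q in((319,98),(152,582),(32,545),(205,66))]
c=np.array(c);print("rack corners ctr",c.mean(0),[np.hypot(*(c[i]-c[i-1])) for i in range(4)],"yaw",[np.arctan2(*(c[0]-c[1])[::-1]),np.arctan2(*(c[3]-c[2])[::-1])])
# carrier
im=cv2.imread("pics/top0.png");h=cv2.cvtColor(im,cv2.COLOR_BGR2HSV)
m=((h[...,1]<70)&(h[...,2]>90)).astype(np.uint8); m[:,:270]=0;m[:140]=0;m[:,410:]=0;m[310:]=0
m=cv2.morphologyEx(m,cv2.MORPH_CLOSE,np.ones((7,7)));m=cv2.morphologyEx(m,cv2.MORPH_OPEN,cv2.getStructuringElement(2,(23,23)))
cs=max(cv2.findContours(m,0,1)[0],key=cv2.contourArea)[:,0]
w=np.array([on("top",p,.024)[:2] for p in cs],np.float32);r=cv2.minAreaRect(w);print("carrier",r);b=cv2.boxPoints(r);print(b)
k=on("top",(379,165),.044);print("cknob",k,np.hypot(*(k[:2]-r[0])),"yaw",np.arctan2(*(k[:2]-r[0])[::-1]))
ks=on("scene",(173,155),.044);print("cknob scene",ks)
E
python3 - <<'E'
import cv2
t=cv2.imread("pics/top0.png")
s=cv2.imread("pics/scene0.png")
import numpy as np
a=cv2.resize(t[150:305,280:395],None,fx=3.5,fy=3.5,interpolation=cv2.INTER_CUBIC)
b=cv2.resize(s[140:185,160:295],None,fx=2.8,fy=2.8,interpolation=cv2.INTER_CUBIC)
o=np.zeros((a.shape[0],a.shape[1]+b.shape[1],3),np.uint8);o[:,:a.shape[1]]=a;o[:b.shape[0],a.shape[1]:]=b;print(a.shape)
cv2.imwrite("pics/crop2.png",o[:600,:800])
E
```

```text
knob [0.6644 0.1459] [0.667 0.148] tri [0.6653 0.1463 0.0533] 0.056
jar [0.6164 0.1592] [0.615  0.1565] tri [0.6162 0.1584 0.0942] 0.092
vial [0.5524 0.1781] [0.5512 0.1776] tri [0.5521 0.1781 0.1288] 0.128
flask [0.4888 0.1988] [0.4874 0.1996] tri [0.4882 0.1993 0.1202] 0.12
square [0.4269 0.222 ] [0.4252 0.2211] tri [0.4268 0.2218 0.1093] 0.108
rack axis [ 0.9632 -0.3034] 1.0098248751952166 yaw -0.3051933003136726 ctr [0.5206 0.1898]
resid mm [[ 0.6571  2.6815]
 [-0.2148 -1.8996]
 [-0.5768 -1.9146]
 [-0.6811 -0.5883]
 [ 0.8156  1.7211]]
rack corners ctr [0.5226 0.1907] [np.float64(0.0681802461936823), np.float64(0.28159713533479824), np.float64(0.06900423335012386), np.float64(0.2807601318956379)] yaw [np.float64(-0.29266878034282273), np.float64(-0.29567039861311006)]
carrier ((0.5221419334411621, -0.1858939230442047), (0.07437437027692795, 0.275680810213089), 57.52577590942383)
[[ 0.3859 -0.1433]
 [ 0.6185 -0.2913]
 [ 0.6584 -0.2285]
 [ 0.4258 -0.0805]]
cknob [ 0.6437 -0.2618  0.044 ] 0.14329776900395724 yaw -0.5580125045662445
cknob scene [ 0.6479 -0.2582  0.044 ]
(542, 402, 3)
```

View pics/crop2.png

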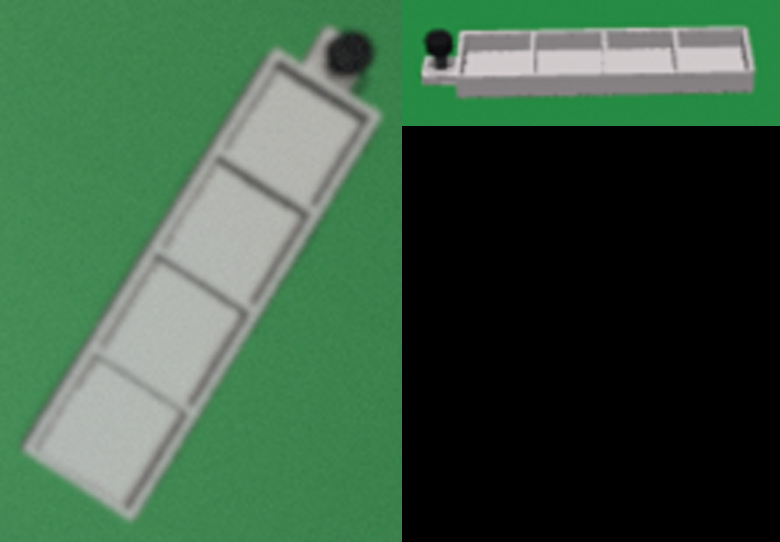

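Carrier crop: knob at (350,53), and rim corners at (275,50), (382,115), (132,522) and (22,448).

```bash
python3 - <<'E'
from h import *
np.set_printoptions(precision=4,suppress=True)
t=lambda x,y:(280+x/3.5-.36,150+y/3.5-.36)
c=np.array([on("top",t(*q),.024)[:2] for q in((275,50),(382,115),(132,522),(22,448))])
C=c.mean(0);print("ctr",C,[np.hypot(*(c[i]-c[i-1])) for i in range(4)])
a=(c[0]+c[1]-c[2]-c[3])/2;y=np.arctan2(a[1],a[0]);print("yaw",y)
s=lambda x,yy:(160+(x-402)/2.8-.3,140+yy/2.8-.3)
cs=np.array([on("scene",s(*q),.024)[:2] for q in((458,80),(461,33),(746,27),(754,73))]);print("scene ctr",cs.mean(0),[np.hypot(*(cs[i]-cs[i-1])) for i in range(4)])
u=np.array([np.cos(y),np.sin(y)])
for n,x in zip(("jar","vial","flask","square"),(.099,.033,-.033,-.099)):print(n,C+u*x)
print("knob",on("top",t(350,53),.044)[:2],C+u*.15)
im=cv2.imread("pics/top0.png");h=cv2.cvtColor(im,cv2.COLOR_BGR2HSV)
m=((h[...,0]>82)&(h[...,0]<100)&(h[...,1]>120)).astype(np.uint8)
k=max(cv2.findContours(m,0,1)[0],key=cv2.contourArea);print(cv2.minEnclosingCircle(k))
T=on("top",(212,177),.066)[:2];d=T-np.array([.6162,.1584]);r=-.30
print("turq",T,on("scene",(260,214),.066)[:2],"rel jar along/across",d@[np.cos(r),np.sin(r)],d@[-np.sin(r),np.cos(r)])
E
```

```text
ctr [ 0.5188 -0.1848] [np.float64(0.26640330178917904), np.float64(0.07013212960797575), np.float64(0.2680180266400284), np.float64(0.07128581024658318)]
yaw -0.5688853958719052
scene ctr [ 0.5177 -0.1853] [np.float64(0.26513616087860964), np.float64(0.0725248930977586), np.float64(0.26739813934120543), np.float64(0.07234294696466327)]
jar [ 0.6022 -0.2382]
vial [ 0.5466 -0.2026]
flask [ 0.491  -0.1671]
square [ 0.4354 -0.1315]
knob [ 0.6441 -0.263 ] [ 0.6451 -0.2657]
((212.8318328857422, 179.7645721435547), 13.327420234680176)
turq [0.6118 0.0594] [0.6106 0.0596] rel jar along/across 0.0250822010208059 -0.09584951814337908
```

```bash
cat > plan.py <<'E'
import sys,numpy as np
from workcell import readout
# plan.py x y z yaw : turn first, then total shifts in tool units
x,y,z,w=map(float,sys.argv[1:5]);s=readout.observe();p=np.array(s["position"]);r=s["tool_rot"]
d=np.array([x,y,z])-p;c,sn=np.cos(w),np.sin(w)
dw=(w-r[2]+np.pi)%(2*np.pi)-np.pi
print("t",round(s["clock"],2),"pos",p.round(4),"rot",np.round(r,3),"w",round(s["grip_width"],4))
print("yaw %.3f  dx %.2f dy %.2f dz %.2f"%(-dw/1.5708,(c*d[0]+sn*d[1])*10,(sn*d[0]-c*d[1])*10,-d[2]*10))
E
python3 plan.py .4262 .2217 .231 2.842
```

```text
t 0.1 pos [0.2694 0.5636 0.2308] rot [-3.141  0.     2.696] w 0.0855
yaw -0.093  dx -2.51 dy -2.80 dz -0.00
```

Request:
{"fn": "drive_tool", "kwargs": {
  "targets": [
    {"yaw": -0.093,"fingers": 0},
    {"dx": -0.25,"dy": -0.28},
    {"dx": -0.25,"dy": -0.28},
    {"dx": -0.25,"dy": -0.28},
    {"dx": -0.25,"dy": -0.28},
    {"dx": -0.25,"dy": -0.28},
    {"dx": -0.25,"dy": -0.28},
    {"dx": -0.25,"dy": -0.28},
    {"dx": -0.25,"dy": -0.28},
    {"dx": -0.25,"dy": -0.28},
    {"dx": -0.25,"dy": -0.28},
    {},
    {}
  ],
  "squeeze": 30
}}

```text
invalid input
```

```bash
python3 plan.py .4262 .2217 .053 2.842
```

```text
t 0.1 pos [0.2694 0.5636 0.2308] rot [-3.141  0.     2.696] w 0.0855
yaw -0.093  dx -2.51 dy -2.80 dz 1.78
```

Request:
{"fn": "drive_tool", "kwargs": {
  "targets": [
    {"dx": 0,"dy": 0,"dz": 0,"yaw": -0.093,"fingers": 0},
    {"dx": -0.25,"dy": -0.28,"dz": 0,"yaw": 0,"fingers": 0},
    {"dx": -0.25,"dy": -0.28,"dz": 0,"yaw": 0,"fingers": 0},
    {"dx": -0.25,"dy": -0.28,"dz": 0,"yaw": 0,"fingers": 0},
    {"dx": -0.25,"dy": -0.28,"dz": 0,"yaw": 0,"fingers": 0},
    {"dx": -0.25,"dy": -0.28,"dz": 0,"yaw": 0,"fingers": 0},
    {"dx": -0.25,"dy": -0.28,"dz": 0,"yaw": 0,"fingers": 0},
    {"dx": -0.25,"dy": -0.28,"dz": 0,"yaw": 0,"fingers": 0},
    {"dx": -0.25,"dy": -0.28,"dz": 0,"yaw": 0,"fingers": 0},
    {"dx": -0.25,"dy": -0.28,"dz": 0,"yaw": 0,"fingers": 0},
    {"dx": -0.25,"dy": -0.28,"dz": 0,"yaw": 0,"fingers": 0},
    {"dx": 0,"dy": 0,"dz": 0,"yaw": 0,"fingers": 0},
    {"dx": 0,"dy": 0,"dz": 0,"yaw": 0,"fingers": 0}
  ],
  "squeeze": 30
}}

```text
clock: 1.4
position: [0.4258, 0.2221, 0.2313]
tool_rot: [-3.142, -0.0, 2.84]
force: [-0.8, 0.7, -0.5]
grip_width: 0.0854
finger_force: 0.0
```

```bash
python3 plan.py .4262 .2217 .053 2.842
```

```text
t 1.4 pos [0.4258 0.2221 0.2313] rot [-3.142 -0.     2.84 ] w 0.0854
yaw -0.001  dx -0.00 dy -0.00 dz 1.78
```

Request:
{"fn": "drive_tool", "kwargs": {
  "targets": [
    {"dx": 0,"dy": 0,"dz": 0.25,"yaw": 0,"fingers": 0},
    {"dx": 0,"dy": 0,"dz": 0.25,"yaw": 0,"fingers": 0},
    {"dx": 0,"dy": 0,"dz": 0.25,"yaw": 0,"fingers": 0},
    {"dx": 0,"dy": 0,"dz": 0.25,"yaw": 0,"fingers": 0},
    {"dx": 0,"dy": 0,"dz": 0.25,"yaw": 0,"fingers": 0},
    {"dx": 0,"dy": 0,"dz": 0.25,"yaw": 0,"fingers": 0},
    {"dx": 0,"dy": 0,"dz": 0.16,"yaw": 0,"fingers": 0},
    {"dx": 0,"dy": 0,"dz": 0.1,"yaw": 0,"fingers": 0},
    {"dx": 0,"dy": 0,"dz": 0,"yaw": 0,"fingers": 0},
    {"dx": 0,"dy": 0,"dz": 0,"yaw": 0,"fingers": 0.4},
    {"dx": 0,"dy": 0,"dz": 0,"yaw": 0,"fingers": 0.5},
    {"dx": 0,"dy": 0,"dz": 0,"yaw": 0,"fingers": 0.6},
    {"dx": 0,"dy": 0,"dz": 0,"yaw": 0,"fingers": 0.7},
    {"dx": 0,"dy": 0,"dz": 0,"yaw": 0,"fingers": 1},
    {"dx": 0,"dy": 0,"dz": 0,"yaw": 0,"fingers": 1},
    {"dx": 0,"dy": 0,"dz": 0,"yaw": 0,"fingers": 1},
    {"dx": 0,"dy": 0,"dz": 0,"yaw": 0,"fingers": 1}
  ]
}}

```text
clock: 3.1
position: [0.426, 0.2228, 0.056]
tool_rot: [3.141, 0.001, 2.842]
force: [-1.2, -0.3, 8.9]
grip_width: 0.0343
finger_force: 28.5
```

Request:
{"fn": "drive_tool", "kwargs": {
  "targets": [
    {"dx": 0,"dy": 0,"dz": -0.1,"yaw": 0,"fingers": 1},
    {"dx": 0,"dy": 0,"dz": -0.2,"yaw": 0,"fingers": 1},
    {"dx": 0,"dy": 0,"dz": -0.25,"yaw": 0,"fingers": 1},
    {"dx": 0,"dy": 0,"dz": -0.25,"yaw": 0,"fingers": 1},
    {"dx": 0,"dy": 0,"dz": -0.25,"yaw": 0,"fingers": 1},
    {"dx": 0,"dy": 0,"dz": -0.2,"yaw": 0,"fingers": 1},
    {"dx": 0,"dy": 0,"dz": -0.1,"yaw": 0,"fingers": 1},
    {"dx": 0,"dy": 0,"dz": 0,"yaw": 0.09,"fingers": 1},
    {"dx": 0,"dy": 0,"dz": 0,"yaw": 0.081,"fingers": 1},
    {"dx": 0,"dy": 0,"dz": 0,"yaw": 0,"fingers": 1}
  ]
}}

```text
clock: 4.1
position: [0.4255, 0.2225, 0.1903]
tool_rot: [-3.141, 0.0, 2.571]
force: [0.1, -0.2, -2.3]
grip_width: 0.0339
finger_force: 29.9
```

```bash
python3 plan.py .4354 -.1315 .19 2.573
```

```text
t 4.1 pos [0.4255 0.2225 0.1903] rot [-3.141  0.     2.571] w 0.0339
yaw -0.001  dx -1.99 dy -2.93 dz 0.00
```

Request:
{"fn": "drive_tool", "kwargs": {
  "targets": [
    {"dx": -0.1,"dy": -0.15,"dz": 0,"yaw": 0,"fingers": 1},
    {"dx": -0.2,"dy": -0.29,"dz": 0,"yaw": 0,"fingers": 1},
    {"dx": -0.2,"dy": -0.29,"dz": 0,"yaw": 0,"fingers": 1},
    {"dx": -0.2,"dy": -0.29,"dz": 0,"yaw": 0,"fingers": 1},
    {"dx": -0.2,"dy": -0.29,"dz": 0,"yaw": 0,"fingers": 1},
    {"dx": -0.2,"dy": -0.29,"dz": 0,"yaw": 0,"fingers": 1},
    {"dx": -0.2,"dy": -0.29,"dz": 0,"yaw": 0,"fingers": 1},
    {"dx": -0.2,"dy": -0.29,"dz": 0,"yaw": 0,"fingers": 1},
    {"dx": -0.2,"dy": -0.29,"dz": 0,"yaw": 0,"fingers": 1},
    {"dx": -0.2,"dy": -0.29,"dz": 0,"yaw": 0,"fingers": 1},
    {"dx": -0.19,"dy": -0.17,"dz": 0,"yaw": 0,"fingers": 1},
    {"dx": 0,"dy": 0,"dz": 0,"yaw": 0,"fingers": 1},
    {"dx": 0,"dy": 0,"dz": 0,"yaw": 0,"fingers": 1}
  ]
}}

```text
clock: 5.4
position: [0.4438, -0.137, 0.19]
tool_rot: [-3.141, -0.001, 2.575]
force: [-0.1, -0.0, -0.7]
grip_width: 0.0339
finger_force: 29.9
```

```bash
python3 plan.py .4354 -.1315 .034 2.573; python3 - <<'E'
from h import *
a=grab_frame("top");s=grab_frame("scene")
o=np.zeros((500,800,3),np.uint8);o[:,:400]=cv2.resize(a[140:340,240:400],(400,500));o[:300,400:]=cv2.resize(s[40:190,150:350],(400,300));cv2.imwrite("pics/c3.png",o)
E
```

```text
t 5.4 pos [ 0.4438 -0.137   0.19  ] rot [-3.141e+00 -1.000e-03  2.575e+00] w 0.0339
yaw 0.001  dx 0.10 dy 0.00 dz 1.56
```

View pics/c3.png

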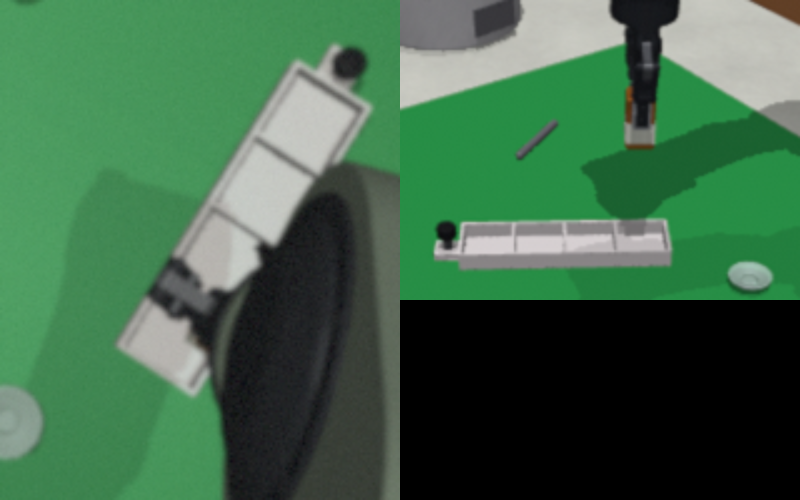

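The bottle is held upright above the last compartment (scene crop at (640,115)). I'll correct dx by +0.1 and lower it.

Request:
{"fn": "drive_tool", "kwargs": {
  "targets": [
    {"dx": 0.1,"dy": 0,"dz": 0.1,"yaw": 0,"fingers": 1},
    {"dx": 0,"dy": 0,"dz": 0.2,"yaw": 0,"fingers": 1},
    {"dx": 0,"dy": 0,"dz": 0.25,"yaw": 0,"fingers": 1},
    {"dx": 0,"dy": 0,"dz": 0.25,"yaw": 0,"fingers": 1},
    {"dx": 0,"dy": 0,"dz": 0.25,"yaw": 0,"fingers": 1},
    {"dx": 0,"dy": 0,"dz": 0.2,"yaw": 0,"fingers": 1},
    {"dx": 0,"dy": 0,"dz": 0.15,"yaw": 0,"fingers": 1},
    {"dx": 0,"dy": 0,"dz": 0.1,"yaw": 0,"fingers": 1},
    {"dx": 0,"dy": 0,"dz": 0.05,"yaw": 0,"fingers": 1},
    {"dx": 0,"dy": 0,"dz": 0,"yaw": 0,"fingers": 1},
    {"dx": 0,"dy": 0,"dz": 0,"yaw": 0,"fingers": 1}
  ]
}}

```text
clock: 6.6
position: [0.4359, -0.1314, 0.0358]
tool_rot: [3.141, 0.001, 2.574]
force: [0.2, -0.0, -1.0]
grip_width: 0.0339
finger_force: 29.9
```

Request:
{"fn": "drive_tool", "kwargs": {
  "targets": [
    {"dx": 0,"dy": 0,"dz": 0.015,"yaw": 0,"fingers": 1},
    {"dx": 0,"dy": 0,"dz": 0,"yaw": 0,"fingers": 1},
    {"dx": 0,"dy": 0,"dz": 0,"yaw": 0,"fingers": 1}
  ]
}}

```text
clock: 6.9
position: [0.4358, -0.1315, 0.034]
tool_rot: [3.141, 0.0, 2.573]
force: [0.2, -0.2, -0.9]
grip_width: 0.0341
finger_force: 29.9
```

Request:
{"fn": "drive_tool", "kwargs": {
  "targets": [
    {"dx": 0,"dy": 0,"dz": 0,"yaw": 0,"fingers": 0.5},
    {"dx": 0,"dy": 0,"dz": 0,"yaw": 0,"fingers": 0.3},
    {"dx": 0,"dy": 0,"dz": 0,"yaw": 0,"fingers": 0},
    {"dx": 0,"dy": 0,"dz": 0,"yaw": 0,"fingers": 0},
    {"dx": 0,"dy": 0,"dz": 0,"yaw": 0,"fingers": 0},
    {"dx": 0,"dy": 0,"dz": 0,"yaw": 0,"fingers": 0},
    {"dx": 0,"dy": 0,"dz": -0.2,"yaw": 0,"fingers": 0},
    {"dx": 0,"dy": 0,"dz": -0.4,"yaw": 0,"fingers": 0},
    {"dx": 0,"dy": 0,"dz": -0.4,"yaw": 0,"fingers": 0},
    {"dx": 0,"dy": 0,"dz": -0.4,"yaw": 0,"fingers": 0},
    {"dx": 0,"dy": 0,"dz": -0.4,"yaw": 0,"fingers": 0},
    {"dx": 0,"dy": 0,"dz": -0.1,"yaw": 0,"fingers": 0},
    {"dx": 0,"dy": 0,"dz": 0,"yaw": -0.09,"fingers": 0},
    {"dx": 0,"dy": 0,"dz": 0,"yaw": -0.081,"fingers": 0},
    {"dx": 0,"dy": 0,"dz": 0,"yaw": 0,"fingers": 0}
  ]
}}

```text
clock: 8.4
position: [0.4355, -0.1315, 0.2236]
tool_rot: [3.142, -0.0, 2.844]
force: [-0.6, -0.8, 0.0]
grip_width: 0.0856
finger_force: 0.0
```

```bash
python3 plan.py .488 .1993 .225 2.842
```

```text
t 8.4 pos [ 0.4355 -0.1315  0.2236] rot [ 3.142 -0.     2.844] w 0.0856
yaw 0.001  dx 0.47 dy 3.32 dz -0.01
```

Request:
{"fn": "drive_tool", "kwargs": {
  "targets": [
    {"dx": 0.05,"dy": 0.16,"dz": 0,"yaw": 0,"fingers": 0},
    {"dx": 0.05,"dy": 0.3,"dz": 0,"yaw": 0,"fingers": 0},
    {"dx": 0.05,"dy": 0.35,"dz": 0,"yaw": 0,"fingers": 0},
    {"dx": 0.05,"dy": 0.35,"dz": 0,"yaw": 0,"fingers": 0},
    {"dx": 0.05,"dy": 0.35,"dz": 0,"yaw": 0,"fingers": 0},
    {"dx": 0.05,"dy": 0.35,"dz": 0,"yaw": 0,"fingers": 0},
    {"dx": 0.05,"dy": 0.35,"dz": 0,"yaw": 0,"fingers": 0},
    {"dx": 0.05,"dy": 0.35,"dz": 0,"yaw": 0,"fingers": 0},
    {"dx": 0.05,"dy": 0.35,"dz": 0,"yaw": 0,"fingers": 0},
    {"dx": 0.02,"dy": 0.26,"dz": 0,"yaw": 0,"fingers": 0},
    {"dx": 0,"dy": 0.15,"dz": 0,"yaw": 0,"fingers": 0},
    {"dx": 0,"dy": 0,"dz": 0,"yaw": 0,"fingers": 0},
    {"dx": 0,"dy": 0,"dz": 0,"yaw": 0,"fingers": 0}
  ]
}}

```text
clock: 9.7
position: [0.4887, 0.1984, 0.2234]
tool_rot: [-3.141, -0.0, 2.84]
force: [0.1, -0.6, -0.3]
grip_width: 0.0855
finger_force: 0.0
```

```bash
python3 plan.py .488 .1993 .069 2.842; python3 - <<'E'
from h import *
s=grab_frame("scene")
o=np.zeros((340,800,3),np.uint8);o[:300,:400]=cv2.resize(s[110:260,260:460],(400,300));o[:300,400:]=cv2.resize(s[40:190,150:350],(400,300));cv2.imwrite("pics/c4.png",o)
E
```

```text
t 9.7 pos [0.4887 0.1984 0.2234] rot [-3.141 -0.     2.84 ] w 0.0855
yaw -0.002  dx 0.01 dy 0.01 dz 1.54
```

View pics/c4.png

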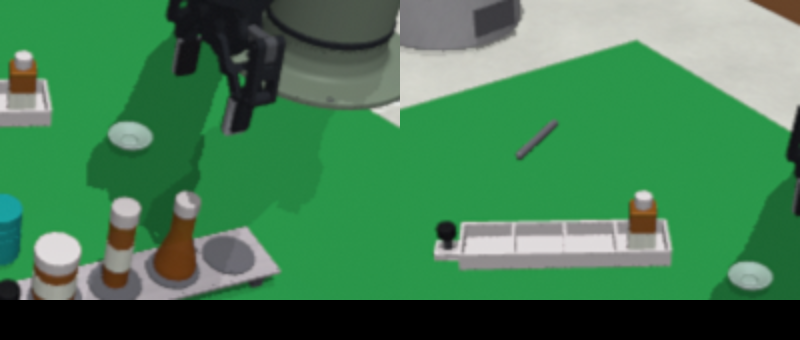

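The square bottle stands upright in the compartment farthest from the knob (640,215), and the flask is still in place. Next I'll descend on the flask's neck.

Request:
{"fn": "drive_tool", "kwargs": {
  "targets": [
    {"dx": 0.01,"dy": 0.01,"dz": 0.25,"yaw": 0,"fingers": 0},
    {"dx": 0,"dy": 0,"dz": 0.25,"yaw": 0,"fingers": 0},
    {"dx": 0,"dy": 0,"dz": 0.25,"yaw": 0,"fingers": 0},
    {"dx": 0,"dy": 0,"dz": 0.25,"yaw": 0,"fingers": 0},
    {"dx": 0,"dy": 0,"dz": 0.25,"yaw": 0,"fingers": 0},
    {"dx": 0,"dy": 0,"dz": 0.19,"yaw": 0,"fingers": 0},
    {"dx": 0,"dy": 0,"dz": 0.1,"yaw": 0,"fingers": 0},
    {"dx": 0,"dy": 0,"dz": 0,"yaw": 0,"fingers": 0.4},
    {"dx": 0,"dy": 0,"dz": 0,"yaw": 0,"fingers": 0.5},
    {"dx": 0,"dy": 0,"dz": 0,"yaw": 0,"fingers": 0.6},
    {"dx": 0,"dy": 0,"dz": 0,"yaw": 0,"fingers": 0.65},
    {"dx": 0,"dy": 0,"dz": 0,"yaw": 0,"fingers": 0.7},
    {"dx": 0,"dy": 0,"dz": 0,"yaw": 0,"fingers": 0.75},
    {"dx": 0,"dy": 0,"dz": 0,"yaw": 0,"fingers": 1},
    {"dx": 0,"dy": 0,"dz": 0,"yaw": 0,"fingers": 1},
    {"dx": 0,"dy": 0,"dz": 0,"yaw": 0,"fingers": 1},
    {"dx": 0,"dy": 0,"dz": 0,"yaw": 0,"fingers": 1}
  ]
}}

```text
clock: 11.45
position: [0.4884, 0.2007, 0.0703]
tool_rot: [3.141, 0.0, 2.842]
force: [-0.6, -1.9, 7.0]
grip_width: 0.0227
finger_force: 28.8
```

Request:
{"fn": "drive_tool", "kwargs": {
  "targets": [
    {"dx": 0,"dy": 0,"dz": -0.1,"yaw": 0,"fingers": 1},
    {"dx": 0,"dy": 0,"dz": -0.2,"yaw": 0,"fingers": 1},
    {"dx": 0,"dy": 0,"dz": -0.25,"yaw": 0,"fingers": 1},
    {"dx": 0,"dy": 0,"dz": -0.25,"yaw": 0,"fingers": 1},
    {"dx": 0,"dy": 0,"dz": -0.25,"yaw": 0,"fingers": 1},
    {"dx": 0,"dy": 0,"dz": -0.2,"yaw": 0,"fingers": 1},
    {"dx": 0,"dy": 0,"dz": -0.1,"yaw": 0,"fingers": 1},
    {"dx": 0,"dy": 0,"dz": 0,"yaw": 0.09,"fingers": 1},
    {"dx": 0,"dy": 0,"dz": 0,"yaw": 0.081,"fingers": 1},
    {"dx": 0,"dy": 0,"dz": 0,"yaw": 0,"fingers": 1}
  ]
}}

```text
clock: 12.45
position: [0.4879, 0.2009, 0.2048]
tool_rot: [-3.141, -0.0, 2.571]
force: [-0.1, 0.4, -0.1]
grip_width: 0.0231
finger_force: 29.4
```

```bash
python3 plan.py .491 -.1671 .048 2.573
```

```text
t 12.45 pos [0.4879 0.2009 0.2048] rot [-3.141 -0.     2.571] w 0.0231
yaw -0.001  dx -2.01 dy -3.08 dz 1.57
```

Request:
{"fn": "drive_tool", "kwargs": {
  "targets": [
    {"dx": -0.1,"dy": -0.15,"dz": 0,"yaw": 0,"fingers": 1},
    {"dx": -0.2,"dy": -0.31,"dz": 0,"yaw": 0,"fingers": 1},
    {"dx": -0.2,"dy": -0.31,"dz": 0,"yaw": 0,"fingers": 1},
    {"dx": -0.2,"dy": -0.31,"dz": 0,"yaw": 0,"fingers": 1},
    {"dx": -0.2,"dy": -0.31,"dz": 0,"yaw": 0,"fingers": 1},
    {"dx": -0.2,"dy": -0.31,"dz": 0,"yaw": 0,"fingers": 1},
    {"dx": -0.2,"dy": -0.31,"dz": 0,"yaw": 0,"fingers": 1},
    {"dx": -0.2,"dy": -0.31,"dz": 0,"yaw": 0,"fingers": 1},
    {"dx": -0.2,"dy": -0.31,"dz": 0,"yaw": 0,"fingers": 1},
    {"dx": -0.2,"dy": -0.31,"dz": 0,"yaw": 0,"fingers": 1},
    {"dx": -0.11,"dy": -0.14,"dz": 0,"yaw": 0,"fingers": 1},
    {"dx": 0,"dy": 0,"dz": 0,"yaw": 0,"fingers": 1},
    {"dx": 0,"dy": 0,"dz": 0,"yaw": 0,"fingers": 1}
  ]
}}

```text
clock: 13.75
position: [0.4916, -0.1667, 0.2045]
tool_rot: [-3.142, -0.001, 2.576]
force: [-0.5, -0.1, -0.6]
grip_width: 0.023
finger_force: 29.4
```

```bash
python3 plan.py .491 -.1671 .048 2.573
```

```text
t 13.75 pos [ 0.4916 -0.1667  0.2045] rot [-3.142e+00 -1.000e-03  2.576e+00] w 0.023
yaw 0.002  dx 0.00 dy -0.01 dz 1.57
```

Request:
{"fn": "drive_tool", "kwargs": {
  "targets": [
    {"dx": 0,"dy": 0,"dz": 0.1,"yaw": 0,"fingers": 1},
    {"dx": 0,"dy": 0,"dz": 0.2,"yaw": 0,"fingers": 1},
    {"dx": 0,"dy": 0,"dz": 0.25,"yaw": 0,"fingers": 1},
    {"dx": 0,"dy": 0,"dz": 0.25,"yaw": 0,"fingers": 1},
    {"dx": 0,"dy": 0,"dz": 0.25,"yaw": 0,"fingers": 1},
    {"dx": 0,"dy": 0,"dz": 0.2,"yaw": 0,"fingers": 1},
    {"dx": 0,"dy": 0,"dz": 0.15,"yaw": 0,"fingers": 1},
    {"dx": 0,"dy": 0,"dz": 0.1,"yaw": 0,"fingers": 1},
    {"dx": 0,"dy": 0,"dz": 0.05,"yaw": 0,"fingers": 1},
    {"dx": 0,"dy": 0,"dz": 0.015,"yaw": 0,"fingers": 1},
    {"dx": 0,"dy": 0,"dz": 0,"yaw": 0,"fingers": 1},
    {"dx": 0,"dy": 0,"dz": 0,"yaw": 0,"fingers": 1}
  ]
}}

```text
clock: 14.95
position: [0.4921, -0.1668, 0.0487]
tool_rot: [3.141, 0.001, 2.574]
force: [0.1, -1.0, -1.1]
grip_width: 0.0229
finger_force: 29.7
```

Request:
{"fn": "drive_tool", "kwargs": {
  "targets": [
    {"dx": 0,"dy": 0,"dz": 0,"yaw": 0,"fingers": 0.6},
    {"dx": 0,"dy": 0,"dz": 0,"yaw": 0,"fingers": 0.4},
    {"dx": 0,"dy": 0,"dz": 0,"yaw": 0,"fingers": 0.2},
    {"dx": 0,"dy": 0,"dz": 0,"yaw": 0,"fingers": 0},
    {"dx": 0,"dy": 0,"dz": 0,"yaw": 0,"fingers": 0},
    {"dx": 0,"dy": 0,"dz": 0,"yaw": 0,"fingers": 0},
    {"dx": 0,"dy": 0,"dz": -0.2,"yaw": 0,"fingers": 0},
    {"dx": 0,"dy": 0,"dz": -0.4,"yaw": 0,"fingers": 0},
    {"dx": 0,"dy": 0,"dz": -0.4,"yaw": 0,"fingers": 0},
    {"dx": 0,"dy": 0,"dz": -0.4,"yaw": 0,"fingers": 0},
    {"dx": 0,"dy": 0,"dz": -0.3,"yaw": 0,"fingers": 0},
    {"dx": 0,"dy": 0,"dz": -0.1,"yaw": 0,"fingers": 0},
    {"dx": 0,"dy": 0,"dz": 0,"yaw": -0.09,"fingers": 0},
    {"dx": 0,"dy": 0,"dz": 0,"yaw": -0.081,"fingers": 0},
    {"dx": 0,"dy": 0,"dz": 0,"yaw": 0,"fingers": 0}
  ]
}}

```text
clock: 16.45
position: [0.4915, -0.1669, 0.2278]
tool_rot: [3.142, -0.001, 2.844]
force: [0.9, 0.6, 0.1]
grip_width: 0.0857
finger_force: 0.0
```

```bash
python3 plan.py .5518 .178 .225 2.842
```

```text
t 16.45 pos [ 0.4915 -0.1669  0.2278] rot [ 3.142e+00 -1.000e-03  2.844e+00] w 0.0857
yaw 0.001  dx 0.44 dy 3.47 dz 0.03
```

Request:
{"fn": "drive_tool", "kwargs": {
  "targets": [
    {"dx": 0.05,"dy": 0.16,"dz": 0.03,"yaw": 0,"fingers": 0},
    {"dx": 0.05,"dy": 0.3,"dz": 0,"yaw": 0,"fingers": 0},
    {"dx": 0.05,"dy": 0.37,"dz": 0,"yaw": 0,"fingers": 0},
    {"dx": 0.05,"dy": 0.37,"dz": 0,"yaw": 0,"fingers": 0},
    {"dx": 0.05,"dy": 0.37,"dz": 0,"yaw": 0,"fingers": 0},
    {"dx": 0.05,"dy": 0.37,"dz": 0,"yaw": 0,"fingers": 0},
    {"dx": 0.05,"dy": 0.37,"dz": 0,"yaw": 0,"fingers": 0},
    {"dx": 0.05,"dy": 0.37,"dz": 0,"yaw": 0,"fingers": 0},
    {"dx": 0.04,"dy": 0.37,"dz": 0,"yaw": 0,"fingers": 0},
    {"dx": 0,"dy": 0.27,"dz": 0,"yaw": 0,"fingers": 0},
    {"dx": 0,"dy": 0.15,"dz": 0,"yaw": 0,"fingers": 0},
    {"dx": 0,"dy": 0,"dz": 0,"yaw": 0,"fingers": 0},
    {"dx": 0,"dy": 0,"dz": 0,"yaw": 0,"fingers": 0}
  ]
}}

```text
clock: 17.75
position: [0.552, 0.1764, 0.2249]
tool_rot: [-3.14, -0.0, 2.84]
force: [-0.2, -0.4, -0.6]
grip_width: 0.0852
finger_force: 0.0
```

```bash
python3 plan.py .5518 .178 .072 2.842; python3 - <<'E'
from h import *
s=grab_frame("scene")
o=np.zeros((300,800,3),np.uint8);o[:300,:400]=cv2.resize(s[110:260,260:460],(400,300));o[:300,400:]=cv2.resize(s[40:190,150:350],(400,300));cv2.imwrite("pics/c5.png",o)
E
```

```text
t 17.75 pos [0.552  0.1764 0.2249] rot [-3.14 -0.    2.84] w 0.0852
yaw -0.002  dx 0.01 dy 0.01 dz 1.53
```

View pics/c5.png

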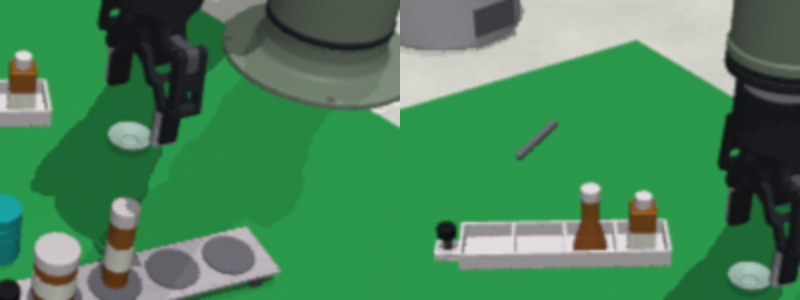

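The flask (590,220) and square bottle (640,220) are upright in their compartments. The vial is next.

Request:
{"fn": "drive_tool", "kwargs": {
  "targets": [
    {"dx": 0.01,"dy": 0.01,"dz": 0.25,"yaw": 0,"fingers": 0},
    {"dx": 0,"dy": 0,"dz": 0.25,"yaw": 0,"fingers": 0},
    {"dx": 0,"dy": 0,"dz": 0.25,"yaw": 0,"fingers": 0},
    {"dx": 0,"dy": 0,"dz": 0.25,"yaw": 0,"fingers": 0},
    {"dx": 0,"dy": 0,"dz": 0.25,"yaw": 0,"fingers": 0},
    {"dx": 0,"dy": 0,"dz": 0.19,"yaw": 0,"fingers": 0},
    {"dx": 0,"dy": 0,"dz": 0.09,"yaw": 0,"fingers": 0},
    {"dx": 0,"dy": 0,"dz": 0,"yaw": 0,"fingers": 0.4},
    {"dx": 0,"dy": 0,"dz": 0,"yaw": 0,"fingers": 0.5},
    {"dx": 0,"dy": 0,"dz": 0,"yaw": 0,"fingers": 0.55},
    {"dx": 0,"dy": 0,"dz": 0,"yaw": 0,"fingers": 0.6},
    {"dx": 0,"dy": 0,"dz": 0,"yaw": 0,"fingers": 0.65},
    {"dx": 0,"dy": 0,"dz": 0,"yaw": 0,"fingers": 0.7},
    {"dx": 0,"dy": 0,"dz": 0,"yaw": 0,"fingers": 1},
    {"dx": 0,"dy": 0,"dz": 0,"yaw": 0,"fingers": 1},
    {"dx": 0,"dy": 0,"dz": 0,"yaw": 0,"fingers": 1},
    {"dx": 0,"dy": 0,"dz": 0,"yaw": 0,"fingers": 1}
  ]
}}

```text
clock: 19.5
position: [0.5518, 0.1789, 0.0727]
tool_rot: [3.141, 0.0, 2.842]
force: [-1.2, -0.9, 6.9]
grip_width: 0.0264
finger_force: 30.5
```

Request:
{"fn": "drive_tool", "kwargs": {
  "targets": [
    {"dx": 0,"dy": 0,"dz": -0.1,"yaw": 0,"fingers": 1},
    {"dx": 0,"dy": 0,"dz": -0.2,"yaw": 0,"fingers": 1},
    {"dx": 0,"dy": 0,"dz": -0.25,"yaw": 0,"fingers": 1},
    {"dx": 0,"dy": 0,"dz": -0.25,"yaw": 0,"fingers": 1},
    {"dx": 0,"dy": 0,"dz": -0.25,"yaw": 0,"fingers": 1},
    {"dx": 0,"dy": 0,"dz": -0.2,"yaw": 0,"fingers": 1},
    {"dx": 0,"dy": 0,"dz": -0.1,"yaw": 0,"fingers": 1},
    {"dx": 0,"dy": 0,"dz": 0,"yaw": 0.09,"fingers": 1},
    {"dx": 0,"dy": 0,"dz": 0,"yaw": 0.081,"fingers": 1},
    {"dx": 0,"dy": 0,"dz": 0,"yaw": 0,"fingers": 1}
  ]
}}

```text
clock: 20.5
position: [0.5513, 0.1789, 0.2072]
tool_rot: [-3.141, -0.0, 2.571]
force: [-0.4, 0.2, -0.8]
grip_width: 0.0262
finger_force: 31.1
```

```bash
python3 plan.py .5466 -.2026 .0507 2.573; python3 - <<'E'
from h import *
s=grab_frame("scene")
cv2.imwrite("pics/c6.png",cv2.resize(s[90:290,230:430],(600,600)))
E
```

```text
t 20.5 pos [0.5513 0.1789 0.2072] rot [-3.141 -0.     2.571] w 0.0262
yaw -0.001  dx -2.01 dy -3.24 dz 1.56
```

View pics/c6.png

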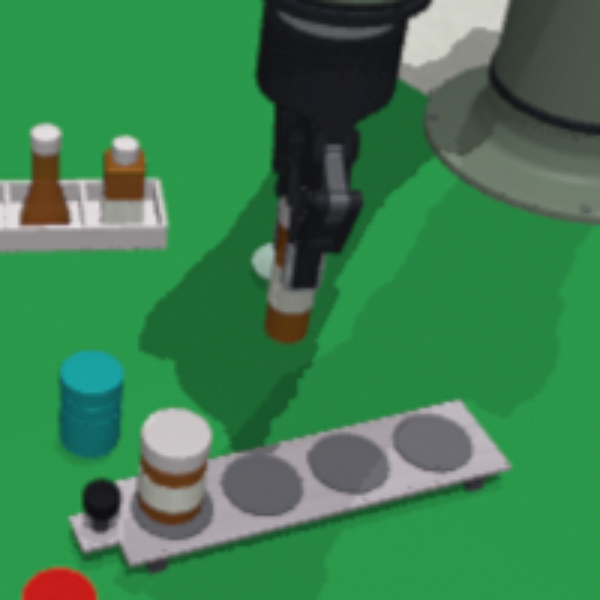

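The vial hangs upright in the gripper (290,300), so I'll carry it over.

Request:
{"fn": "drive_tool", "kwargs": {
  "targets": [
    {"dx": -0.1,"dy": -0.15,"dz": 0,"yaw": 0,"fingers": 1},
    {"dx": -0.2,"dy": -0.3,"dz": 0,"yaw": 0,"fingers": 1},
    {"dx": -0.2,"dy": -0.33,"dz": 0,"yaw": 0,"fingers": 1},
    {"dx": -0.2,"dy": -0.33,"dz": 0,"yaw": 0,"fingers": 1},
    {"dx": -0.2,"dy": -0.33,"dz": 0,"yaw": 0,"fingers": 1},
    {"dx": -0.2,"dy": -0.33,"dz": 0,"yaw": 0,"fingers": 1},
    {"dx": -0.2,"dy": -0.33,"dz": 0,"yaw": 0,"fingers": 1},
    {"dx": -0.2,"dy": -0.33,"dz": 0,"yaw": 0,"fingers": 1},
    {"dx": -0.2,"dy": -0.33,"dz": 0,"yaw": 0,"fingers": 1},
    {"dx": -0.2,"dy": -0.33,"dz": 0,"yaw": 0,"fingers": 1},
    {"dx": -0.11,"dy": -0.15,"dz": 0,"yaw": 0,"fingers": 1},
    {"dx": 0,"dy": 0,"dz": 0,"yaw": 0,"fingers": 1},
    {"dx": 0,"dy": 0,"dz": 0,"yaw": 0,"fingers": 1}
  ]
}}

```text
clock: 21.85
position: [0.5464, -0.2022, 0.207]
tool_rot: [3.141, -0.001, 2.576]
force: [0.3, 0.6, -0.6]
grip_width: 0.0267
finger_force: 31.1
```

```bash
python3 plan.py .5466 -.2026 .0507 2.573
```

```text
t 21.85 pos [ 0.5464 -0.2022  0.207 ] rot [ 3.141e+00 -1.000e-03  2.576e+00] w 0.0267
yaw 0.002  dx -0.00 dy -0.00 dz 1.56
```

Request:
{"fn": "drive_tool", "kwargs": {
  "targets": [
    {"dx": 0,"dy": 0,"dz": 0.1,"yaw": 0,"fingers": 1},
    {"dx": 0,"dy": 0,"dz": 0.2,"yaw": 0,"fingers": 1},
    {"dx": 0,"dy": 0,"dz": 0.25,"yaw": 0,"fingers": 1},
    {"dx": 0,"dy": 0,"dz": 0.25,"yaw": 0,"fingers": 1},
    {"dx": 0,"dy": 0,"dz": 0.25,"yaw": 0,"fingers": 1},
    {"dx": 0,"dy": 0,"dz": 0.2,"yaw": 0,"fingers": 1},
    {"dx": 0,"dy": 0,"dz": 0.15,"yaw": 0,"fingers": 1},
    {"dx": 0,"dy": 0,"dz": 0.1,"yaw": 0,"fingers": 1},
    {"dx": 0,"dy": 0,"dz": 0.05,"yaw": 0,"fingers": 1},
    {"dx": 0,"dy": 0,"dz": 0.012,"yaw": 0,"fingers": 1},
    {"dx": 0,"dy": 0,"dz": 0,"yaw": 0,"fingers": 1},
    {"dx": 0,"dy": 0,"dz": 0,"yaw": 0,"fingers": 1}
  ]
}}

```text
clock: 23.05
position: [0.5469, -0.2025, 0.0518]
tool_rot: [3.141, 0.001, 2.573]
force: [0.4, -0.2, 0.0]
grip_width: 0.0264
finger_force: 31.1
```

Request:
{"fn": "drive_tool", "kwargs": {
  "targets": [
    {"dx": 0,"dy": 0,"dz": 0,"yaw": 0,"fingers": 0.6},
    {"dx": 0,"dy": 0,"dz": 0,"yaw": 0,"fingers": 0.4},
    {"dx": 0,"dy": 0,"dz": 0,"yaw": 0,"fingers": 0.2},
    {"dx": 0,"dy": 0,"dz": 0,"yaw": 0,"fingers": 0},
    {"dx": 0,"dy": 0,"dz": 0,"yaw": 0,"fingers": 0},
    {"dx": 0,"dy": 0,"dz": 0,"yaw": 0,"fingers": 0},
    {"dx": 0,"dy": 0,"dz": -0.2,"yaw": 0,"fingers": 0},
    {"dx": 0,"dy": 0,"dz": -0.4,"yaw": 0,"fingers": 0},
    {"dx": 0,"dy": 0,"dz": -0.4,"yaw": 0,"fingers": 0},
    {"dx": 0,"dy": 0,"dz": -0.4,"yaw": 0,"fingers": 0},
    {"dx": 0,"dy": 0,"dz": -0.3,"yaw": 0,"fingers": 0},
    {"dx": 0,"dy": 0,"dz": -0.05,"yaw": 0,"fingers": 0},
    {"dx": 0,"dy": 0,"dz": 0,"yaw": -0.09,"fingers": 0},
    {"dx": 0,"dy": 0,"dz": 0,"yaw": -0.081,"fingers": 0},
    {"dx": 0,"dy": 0,"dz": 0,"yaw": 0,"fingers": 0}
  ]
}}

```text
clock: 24.55
position: [0.5463, -0.2024, 0.2257]
tool_rot: [3.141, -0.0, 2.844]
force: [0.2, -0.0, 0.0]
grip_width: 0.0856
finger_force: 0.0
```

```bash
python3 plan.py .616 .159 .225 2.842
```

```text
t 24.55 pos [ 0.5463 -0.2024  0.2257] rot [ 3.141 -0.     2.844] w 0.0856
yaw 0.001  dx 0.40 dy 3.66 dz 0.01
```

Request:
{"fn": "drive_tool", "kwargs": {
  "targets": [
    {"dx": 0.05,"dy": 0.16,"dz": 0,"yaw": 0,"fingers": 0},
    {"dx": 0.05,"dy": 0.3,"dz": 0,"yaw": 0,"fingers": 0},
    {"dx": 0.05,"dy": 0.4,"dz": 0,"yaw": 0,"fingers": 0},
    {"dx": 0.05,"dy": 0.4,"dz": 0,"yaw": 0,"fingers": 0},
    {"dx": 0.05,"dy": 0.4,"dz": 0,"yaw": 0,"fingers": 0},
    {"dx": 0.05,"dy": 0.4,"dz": 0,"yaw": 0,"fingers": 0},
    {"dx": 0.05,"dy": 0.4,"dz": 0,"yaw": 0,"fingers": 0},
    {"dx": 0.05,"dy": 0.4,"dz": 0,"yaw": 0,"fingers": 0},
    {"dx": 0,"dy": 0.4,"dz": 0,"yaw": 0,"fingers": 0},
    {"dx": 0,"dy": 0.27,"dz": 0,"yaw": 0,"fingers": 0},
    {"dx": 0,"dy": 0.13,"dz": 0,"yaw": 0,"fingers": 0},
    {"dx": 0,"dy": 0,"dz": 0,"yaw": 0,"fingers": 0},
    {"dx": 0,"dy": 0,"dz": 0,"yaw": 0,"fingers": 0}
  ]
}}

```text
clock: 25.85
position: [0.6162, 0.1576, 0.2258]
tool_rot: [-3.14, -0.0, 2.839]
force: [-0.5, -1.2, -0.3]
grip_width: 0.0852
finger_force: 0.0
```

```bash
python3 plan.py .616 .159 .054 2.842; python3 - <<'E'
from h import *
s=grab_frame("scene")
o=np.zeros((300,800,3),np.uint8);o[:300,:400]=cv2.resize(s[130:280,230:430],(400,300));o[:300,400:]=cv2.resize(s[40:190,150:350],(400,300));cv2.imwrite("pics/c7.png",o)
E
```

```text
t 25.85 pos [0.6162 0.1576 0.2258] rot [-3.14  -0.     2.839] w 0.0852
yaw -0.002  dx 0.01 dy 0.01 dz 1.72
```

View pics/c7.png

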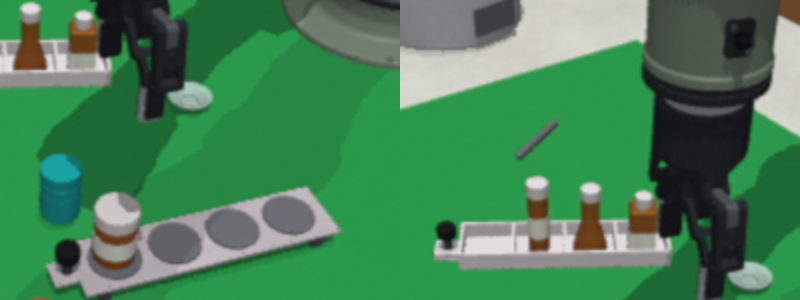

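The vial stands upright in compartment 2 (538,215). The jar is next.

Request:
{"fn": "drive_tool", "kwargs": {
  "targets": [
    {"dx": 0.01,"dy": 0.01,"dz": 0.25,"yaw": 0,"fingers": 0},
    {"dx": 0,"dy": 0,"dz": 0.25,"yaw": 0,"fingers": 0},
    {"dx": 0,"dy": 0,"dz": 0.25,"yaw": 0,"fingers": 0},
    {"dx": 0,"dy": 0,"dz": 0.25,"yaw": 0,"fingers": 0},
    {"dx": 0,"dy": 0,"dz": 0.25,"yaw": 0,"fingers": 0},
    {"dx": 0,"dy": 0,"dz": 0.2,"yaw": 0,"fingers": 0},
    {"dx": 0,"dy": 0,"dz": 0.17,"yaw": 0,"fingers": 0},
    {"dx": 0,"dy": 0,"dz": 0.1,"yaw": 0,"fingers": 0},
    {"dx": 0,"dy": 0,"dz": 0,"yaw": 0,"fingers": 0.2},
    {"dx": 0,"dy": 0,"dz": 0,"yaw": 0,"fingers": 0.3},
    {"dx": 0,"dy": 0,"dz": 0,"yaw": 0,"fingers": 0.4},
    {"dx": 0,"dy": 0,"dz": 0,"yaw": 0,"fingers": 0.5},
    {"dx": 0,"dy": 0,"dz": 0,"yaw": 0,"fingers": 0.6},
    {"dx": 0,"dy": 0,"dz": 0,"yaw": 0,"fingers": 1},
    {"dx": 0,"dy": 0,"dz": 0,"yaw": 0,"fingers": 1},
    {"dx": 0,"dy": 0,"dz": 0,"yaw": 0,"fingers": 1},
    {"dx": 0,"dy": 0,"dz": 0,"yaw": 0,"fingers": 1}
  ]
}}

```text
clock: 27.6
position: [0.6163, 0.1603, 0.0552]
tool_rot: [3.141, 0.001, 2.842]
force: [-1.2, -0.8, 6.3]
grip_width: 0.044
finger_force: 29.7
```

Request:
{"fn": "drive_tool", "kwargs": {
  "targets": [
    {"dx": 0,"dy": 0,"dz": -0.1,"yaw": 0,"fingers": 1},
    {"dx": 0,"dy": 0,"dz": -0.2,"yaw": 0,"fingers": 1},
    {"dx": 0,"dy": 0,"dz": -0.25,"yaw": 0,"fingers": 1},
    {"dx": 0,"dy": 0,"dz": -0.25,"yaw": 0,"fingers": 1},
    {"dx": 0,"dy": 0,"dz": -0.25,"yaw": 0,"fingers": 1},
    {"dx": 0,"dy": 0,"dz": -0.2,"yaw": 0,"fingers": 1},
    {"dx": 0,"dy": 0,"dz": -0.1,"yaw": 0,"fingers": 1},
    {"dx": 0,"dy": 0,"dz": 0,"yaw": 0.09,"fingers": 1},
    {"dx": 0,"dy": 0,"dz": 0,"yaw": 0.081,"fingers": 1},
    {"dx": 0,"dy": 0,"dz": 0,"yaw": 0,"fingers": 1}
  ]
}}

```text
clock: 28.6
position: [0.6155, 0.1604, 0.1891]
tool_rot: [-3.141, -0.0, 2.571]
force: [0.8, -0.0, -0.5]
grip_width: 0.0446
finger_force: 30.9
```

```bash
python3 plan.py .6022 -.2382 .0332 2.573
```

```text
t 28.6 pos [0.6155 0.1604 0.1891] rot [-3.141 -0.     2.571] w 0.0446
yaw -0.001  dx -2.03 dy -3.43 dz 1.56
```

Request:
{"fn": "drive_tool", "kwargs": {
  "targets": [
    {"dx": -0.1,"dy": -0.15,"dz": 0,"yaw": 0,"fingers": 1},
    {"dx": -0.2,"dy": -0.3,"dz": 0,"yaw": 0,"fingers": 1},
    {"dx": -0.2,"dy": -0.35,"dz": 0,"yaw": 0,"fingers": 1},
    {"dx": -0.2,"dy": -0.35,"dz": 0,"yaw": 0,"fingers": 1},
    {"dx": -0.2,"dy": -0.35,"dz": 0,"yaw": 0,"fingers": 1},
    {"dx": -0.2,"dy": -0.35,"dz": 0,"yaw": 0,"fingers": 1},
    {"dx": -0.2,"dy": -0.35,"dz": 0,"yaw": 0,"fingers": 1},
    {"dx": -0.2,"dy": -0.35,"dz": 0,"yaw": 0,"fingers": 1},
    {"dx": -0.2,"dy": -0.35,"dz": 0,"yaw": 0,"fingers": 1},
    {"dx": -0.2,"dy": -0.35,"dz": 0,"yaw": 0,"fingers": 1},
    {"dx": -0.13,"dy": -0.18,"dz": 0,"yaw": 0,"fingers": 1},
    {"dx": 0,"dy": 0,"dz": 0,"yaw": 0,"fingers": 1},
    {"dx": 0,"dy": 0,"dz": 0,"yaw": 0,"fingers": 1}
  ]
}}

```text
clock: 29.9
position: [0.6017, -0.2386, 0.1888]
tool_rot: [-3.142, -0.001, 2.575]
force: [0.6, 0.9, -0.4]
grip_width: 0.0442
finger_force: 30.9
```

```bash
python3 plan.py .6022 -.2382 .0332 2.573
```

```text
t 29.9 pos [ 0.6017 -0.2386  0.1888] rot [-3.142e+00 -1.000e-03  2.575e+00] w 0.0442
yaw 0.001  dx -0.00 dy 0.01 dz 1.56
```

Request:
{"fn": "drive_tool", "kwargs": {
  "targets": [
    {"dx": 0,"dy": 0,"dz": 0.1,"yaw": 0,"fingers": 1},
    {"dx": 0,"dy": 0,"dz": 0.2,"yaw": 0,"fingers": 1},
    {"dx": 0,"dy": 0,"dz": 0.25,"yaw": 0,"fingers": 1},
    {"dx": 0,"dy": 0,"dz": 0.25,"yaw": 0,"fingers": 1},
    {"dx": 0,"dy": 0,"dz": 0.25,"yaw": 0,"fingers": 1},
    {"dx": 0,"dy": 0,"dz": 0.2,"yaw": 0,"fingers": 1},
    {"dx": 0,"dy": 0,"dz": 0.15,"yaw": 0,"fingers": 1},
    {"dx": 0,"dy": 0,"dz": 0.1,"yaw": 0,"fingers": 1},
    {"dx": 0,"dy": 0,"dz": 0.05,"yaw": 0,"fingers": 1},
    {"dx": 0,"dy": 0,"dz": 0.012,"yaw": 0,"fingers": 1},
    {"dx": 0,"dy": 0,"dz": 0,"yaw": 0,"fingers": 1},
    {"dx": 0,"dy": 0,"dz": 0,"yaw": 0,"fingers": 1}
  ]
}}

```text
clock: 31.1
position: [0.6026, -0.238, 0.0335]
tool_rot: [3.141, 0.001, 2.573]
force: [-0.7, -0.2, -0.5]
grip_width: 0.0444
finger_force: 31.1
```

Request:
{"fn": "drive_tool", "kwargs": {
  "targets": [
    {"dx": 0,"dy": 0,"dz": 0,"yaw": 0,"fingers": 0.4},
    {"dx": 0,"dy": 0,"dz": 0,"yaw": 0,"fingers": 0.2},
    {"dx": 0,"dy": 0,"dz": 0,"yaw": 0,"fingers": 0},
    {"dx": 0,"dy": 0,"dz": 0,"yaw": 0,"fingers": 0},
    {"dx": 0,"dy": 0,"dz": 0,"yaw": 0,"fingers": 0},
    {"dx": 0,"dy": 0,"dz": 0,"yaw": 0,"fingers": 0},
    {"dx": 0,"dy": 0,"dz": -0.2,"yaw": 0,"fingers": 0},
    {"dx": 0,"dy": 0,"dz": -0.4,"yaw": 0,"fingers": 0},
    {"dx": 0,"dy": 0,"dz": -0.4,"yaw": 0,"fingers": 0},
    {"dx": 0,"dy": 0,"dz": -0.4,"yaw": 0,"fingers": 0},
    {"dx": 0,"dy": 0,"dz": -0.4,"yaw": 0,"fingers": 0},
    {"dx": 0,"dy": 0,"dz": -0.1,"yaw": 0,"fingers": 0},
    {"dx": 0,"dy": 0.3,"dz": 0,"yaw": 0,"fingers": 0},
    {"dx": 0,"dy": 0.4,"dz": 0,"yaw": 0,"fingers": 0},
    {"dx": 0,"dy": 0.4,"dz": 0,"yaw": 0,"fingers": 0},
    {"dx": 0,"dy": 0.4,"dz": 0,"yaw": 0,"fingers": 0},
    {"dx": 0,"dy": 0.3,"dz": 0,"yaw": 0,"fingers": 0},
    {"dx": 0,"dy": 0.2,"dz": 0,"yaw": 0,"fingers": 0},
    {"dx": 0,"dy": 0,"dz": 0,"yaw": 0,"fingers": 0},
    {"dx": 0,"dy": 0,"dz": 0,"yaw": 0,"fingers": 0}
  ]
}}

```text
clock: 33.1
position: [0.7095, -0.0702, 0.2225]
tool_rot: [-3.141, -0.0, 2.573]
force: [-0.4, -0.7, -0.9]
grip_width: 0.0856
finger_force: 0.0
```

```bash
python3 - <<'E'
from h import *
a=grab_frame("top");s=grab_frame("scene")
o=np.zeros((500,800,3),np.uint8);o[:,:400]=cv2.resize(a[140:340,270:430],(400,500));o[:300,400:]=cv2.resize(s[80:200,150:310],(400,300));cv2.imwrite("pics/c8.png",o)
E
```

```text
(no output)
```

View pics/c8.png

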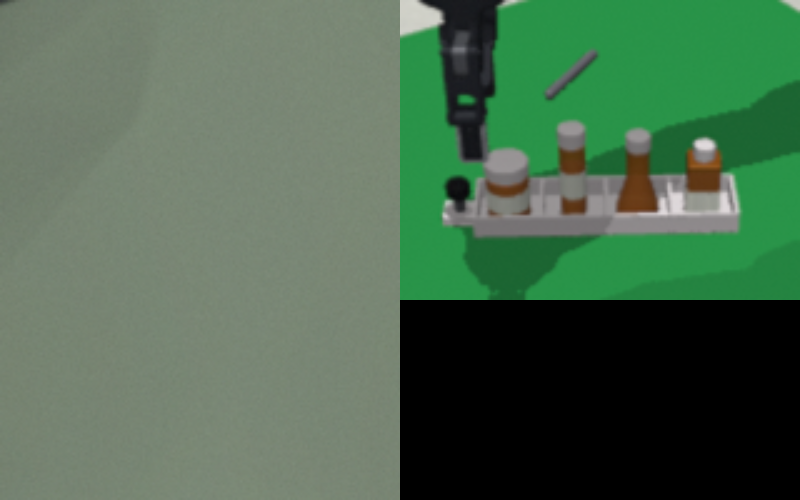

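The carrier holds, from the knob: jar (507,182), vial (571,168), flask (638,172) and square bottle (703,175), all upright. I'll check their positions numerically and then hand in.

```bash
python3 - <<'E'
from h import *
C=np.array([.5185,-.185]);y=-.569;u=np.array([np.cos(y),np.sin(y)]);v=np.array([-u[1],u[0]]);ok=True
for n,x,yy,z,t in(("jar",507,160,.070,99),("vial",571,128,.106,33),("flask",638,134,.098,-33),("square",704,144,.086,-99)):
    p=on("scene",(150+(x-400)/2.5-.3,80+yy/2.5-.3),z)[:2]-C
    e=np.array([p@u*1e3-t,p@v*1e3]);print(n,e.round(1));ok&=bool((abs(e)<12).all())
if ok:
    from workcell import workorder;print(workorder.job_done())
E
```

```text
jar [-0.4 -2.7]
vial [ 0.7 -3.7]
flask [ 0.8 -3.8]
square [ 0.8 -2.6]
the job is handed in; nothing more can be done
None
```

All four containers stand upright in the carrier in the right order from the knob (jar, vial, flask, square), each measured within 4 mm of its compartment's centre, and the job was handed in at about 33 s of the 128 s allowed; no verdict came back.

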